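# Heft two seal stones and show the genuine one to the microscope

## Task

Two tall square seal stones in the specimen tray look alike, but one is a lighter imitation: lift each in turn clear of the tray to feel its weight, and leave the lighter one standing in the tray. Hold the heavier one upright in the horizontal microscope, off its stage, midway between lens and lamp with its lower half level with the lens and a side face square to the lens, and finish while holding it still there. Do not drop the stones or knock them over, do not touch the microscope, and leave all other things where they are.

Things in the scene. Friction and masses are not known exactly. Their poses are not given: they have to be found in the camera images.
- seal_p: one of two look-alike tall seal stones, plain pale stone, 36 x 36 mm square, 90 mm tall (top 5 mm stepped in to 28 mm), standing in the tray. Origin: centre of its underside, 4 mm above the bench; z up, x and y square to its sides. Each weighs 180 to 490 g, one at least 100 g more than the other: which one cannot be seen.
- seal_q: one of two look-alike tall seal stones, plain pale stone, 36 x 36 mm square, 90 mm tall (top 5 mm stepped in to 28 mm), standing in the tray. Origin: centre of its underside, 4 mm above the bench; z up, x and y square to its sides. Each weighs 180 to 490 g, one at least 100 g more than the other: which one cannot be seen.
- tray: shallow stainless specimen tray with a felt floor, fixed, 220 (x) x 210 (y) x 16 mm high, walls 4 mm thick; origin: centre of its underside, on the bench; inner floor 4 mm above the bench.
- scope: horizontal gem microscope, fixed, white base plate 190 (x) x 500 (y) x 28 mm, from y = -150 to +350 mm. Optical axis level along its own y. Origin: on the bench under the middle of the gap between lens (+y) and lamp (-y). Nothing rises above 200 mm within 320 mm of the origin; the eyepieces, y = +310 to +390 mm, rise to 220 mm. Black stage under the gap: 90 mm across, top at 52 mm.
- scope_focus (a point): point midway between the microscope's lens and lamp, on the optical axis, 150 mm above the bench; y along the optical axis towards the lens, z up. The gap is open from above.
- scope_lens (a point): centre of the microscope's lens front, 70 mm from the midway point; black, 56 mm across for 30 mm, then a 68 mm ring, then the 84 mm white pod. Axes as the microscope's.
- scope_lamp (a point): centre of the lamp's white window, 70 mm from the midway point on the other side; black lamp 60 mm across for 20 mm, then 79 mm across, ends 145 mm from the midway point. Axes as the microscope's.
- short_seal: bystander in the tray: short square seal stone, 26 x 26 x 36 mm; origin: centre of its underside.
- bangle: bystander in the tray: stone bangle lying flat, 78 mm across, 13 mm thick; origin: its centre, at the underside.
- vial: bystander on the bench: brown glass vial with white cap, 25 mm across, 55 mm tall; origin: centre of its underside.
- refractometer: bystander: black refractometer with eyepiece, 55 x 177 x 50 mm; origin: underside, centre of its box.
- loupe: bystander: steel loupe, 59 x 25 x 18 mm; origin: underside, centre of its cover.
- torch: bystander: aluminium pen torch, 138 mm long, 25 mm thick; origin: underside, middle of its length.
- tweezers: bystander: steel tweezers lying flat, 170 mm long, 8 mm high; origin: underside, middle of its length.
- gem_jar: bystander: round clear gem jar with black lid, 42 mm across, 30 mm tall; origin: centre of its underside.

How it is judged (in metres and radians):
On the way, in this order (a step that is already met when the one before it is completed fails the run):
1. the lighter stone is lifted clear in the fingers while the heavier stands in the tray (((height (world z) of seal_p above 0.02 m and contact force between the fingers and seal_p above 1 N and contact force between seal_p and tray below 0.05 N and contact force between seal_q and tray above 3 N) or (height (world z) of seal_q above 0.02 m and contact force between the fingers and seal_q above 1 N and contact force between seal_q and tray below 0.05 N and contact force between seal_p and tray above 3 N))), for 0.2 s.
2. the lighter stone stands in the tray again, let go (((contact force between seal_p and tray between 1 and 3 N and x of seal_p in the frame of tray between -0.105 and 0.105 m and y of seal_p in the frame of tray between -0.1 and 0.1 m and height (world z) of seal_p between 0 and 0.01 m and angle between seal_p's own z axis and vertical below 0.08 rad and contact force between the fingers and seal_p below 0.05 N and linear speed of seal_p below 0.02 m/s) or (contact force between seal_q and tray between 1 and 3 N and x of seal_q in the frame of tray between -0.105 and 0.105 m and y of seal_q in the frame of tray between -0.1 and 0.1 m and height (world z) of seal_q between 0 and 0.01 m and angle between seal_q's own z axis and vertical below 0.08 rad and contact force between the fingers and seal_q below 0.05 N and linear speed of seal_q below 0.02 m/s))), for 0.2 s.
At the end, for the whole second after the job is handed in: Heavier stone held at rest, touching neither microscope nor tray, upright to 0.12 rad, within 14 mm of midway between lens and lamp, optical axis 6 to 46 mm above its underside, a side face square to the lens to 0.18 rad; lighter stone stands released on the tray floor (((contact force between the fingers and seal_p above 1 N and contact force between seal_p and tray below 0.05 N and height (world z) of seal_p above 0.09 m and horizontal distance between seal_p and scope_focus below 0.014 m and z of scope_focus in the frame of seal_p between 0.006 and 0.046 m and angle between seal_p's own z axis and vertical below 0.12 rad and (angle between the x axis of seal_p and the y axis of scope_focus, either way round below 0.18 rad or angle between the y axis of seal_p and the y axis of scope_focus, either way round below 0.18 rad) and contact force between seal_p and scope below 0.05 N and linear speed of each of seal_p, seal_q below 0.02 m/s and angular speed of seal_p below 0.2 rad/s and contact force between seal_q and tray between 1 and 3 N and x of seal_q in the frame of tray between -0.105 and 0.105 m and y of seal_q in the frame of tray between -0.1 and 0.1 m and height (world z) of seal_q between 0 and 0.01 m and angle between seal_q's own z axis and vertical below 0.08 rad and contact force between the fingers and seal_q below 0.05 N) or (contact force between the fingers and seal_q above 1 N and contact force between seal_q and tray below 0.05 N and height (world z) of seal_q above 0.09 m and horizontal distance between seal_q and scope_focus below 0.014 m and z of scope_focus in the frame of seal_q between 0.006 and 0.046 m and angle between seal_q's own z axis and vertical below 0.12 rad and (angle between the x axis of seal_q and the y axis of scope_focus, either way round below 0.18 rad or angle between the y axis of seal_q and the y axis of scope_focus, either way round below 0.18 rad) and contact force between seal_q and scope below 0.05 N and linear speed of each of seal_q, seal_p below 0.02 m/s and angular speed of seal_q below 0.2 rad/s and contact force between seal_p and tray between 1 and 3 N and x of seal_p in the frame of tray between -0.105 and 0.105 m and y of seal_p in the frame of tray between -0.1 and 0.1 m and height (world z) of seal_p between 0 and 0.01 m and angle between seal_p's own z axis and vertical below 0.08 rad and contact force between the fingers and seal_p below 0.05 N))); the arm keeps its last pose, push and grip.
It fails at once if a seal stone is dropped or knocked over (moves faster than 0.4 m/s out of the fingers, or leans more than 0.6 rad) ((contact force between the fingers and seal_p below 0.05 N and linear speed of seal_p above 0.4 m/s) or angle between any of seal_p, seal_q's own z axis and vertical above 0.6 rad or (contact force between the fingers and seal_q below 0.05 N and linear speed of seal_q above 0.4 m/s)).
It fails at once if the microscope is touched (more than 1 N) by arm, fingers or stone (contact force between any of the arm, the fingers, seal_p, seal_q and scope above 1 N).
It fails at once if a bystander is moved more than 20 mm (distance of any of short_seal, bangle, vial, refractometer, loupe, torch, tweezers, gem_jar from where it was at the start of the episode above 0.02 m).
It also fails if it takes over 72 s, if anything falls off the work surface, if the arm or the gripper's body presses on something with over 40 N, if the wrist force passes 120 N, or if a joint passes its speed limit or range.

## Robot

A 6-joint arm with a two-finger parallel gripper is mounted at the origin on the work surface. World frame = base frame: x ahead of the robot, y to its left, z up, the work surface at z = 0. Lengths are in mm, angles in rad, forces in N, time in s.
With the tool pointing down it reaches from about 325 to 875 mm from the base axis. Payload 4.4 kg.
Tool frame: the origin (TCP) lies midway between the tips of the shut fingers; the grasp point (between the pads) lies 19 mm behind it; z points along the fingers, y is the line along which they close (so a half turn about z gives the same grasp; the last joint's range is limited). The gripper opens to 85 mm and grips with 20 to 120 N. Pads are 22 mm wide; open, the fingers measure 114 mm over their backs; the gripper's body (76 mm by 85 mm) begins 54 mm behind the grasp point. The pads swing forward as they close: fully open they stand 13 mm farther back than shut.
Start: joints at [-1.286, 0.207, 1.542, -0, 1.393, -0.15], TCP at [242.195, -521.506, 231.282] pointing down, gripper open.
Joint ranges: [-2.73, 2.73], [-0.86, 2.22], [0.23, 2.46], [-1.11, 4.25], [0.08, 2.63], [-2.82, 2.82]. Speed limits (rad/s): [2.79, 2.79, 3.14, 3.14, 3.14, 3.14].

## Interface

Orientations are given as [roll, pitch, yaw] about the fixed x, y, z axes, in that order (R = Rz(yaw) Ry(pitch) Rx(roll)).
In Python, from workcell import bot, cams, close_job gives the robot as it stands.
- The arm moves only by the tool drive_tool, never from a script. Its argument "motion" is a list of rows, each a list of 3 entries, a list of its own where there are three numbers: the opening, from -1 (shut) to 1 (fully open), then the shift along the world's x, y, z as a fraction of full scale, then the turn about the world's z as a fraction of full scale. A call has 1 to 12 rows; each row is the pose to reach, as a shift and turn from the pose commanded when the call began; what a row does not reach only later rows make up. Full scale, the value 1, is 0.1 m for a shift and 120 degrees for a turn. A row lasts 1/12 s, in which the tool goes at most 41.7 mm and 7.16 degrees, less where a joint would pass 70% of its speed; a pose out of reach is approached as far as the arm can. A call with a number of a shift or a turn outside -1 to 1 is refused whole. A call with a gripper value outside its range is refused whole. The fingers move at their own pace and stop on an object; the grip force is fixed at half the most. Time passes only in rows, so rows that repeat a pose let the fingers close. It gives the time, the measured TCP pose, the force, the opening and the grip force at its end, in the units of the state.
- bot.observe(): the state, without advancing time (a new reading comes with each control period).
- cams.snapshot(name): name is "side" or "top"; returns (picture, depth): 420x560x3 uint8, red, green, blue; 420x560 float32, mm along the optical axis (not along the pixel's ray), 0 where there is no reading.
- cams.camera_info(name): a dict with "vfov" (degrees; the focal length in pixels is half the picture's height over the tangent of half this angle, whatever the lens; pixels are square), "cx", "cy" (the principal point, pixels), "eye" and "orientation" of the camera in the world. Camera axes: x right, y down, z forward; pixel columns grow to the right and rows downward; lengths in mm; the calibration is good to about 2 mm. A picture is of the moment at which its call begins. camera_info takes no time and is no camera call.
- close_job(): hands the job in; it is judged then, once.
The state is a dict: "time_s": time; "joint_positions": joint angles; "qvel": joint speeds; "effort": joint torques, N m; "tool_pos": TCP position; "tcp_rot": TCP orientation; "wrist_force": force on the tool from outside, world axes, zero at the start; "moment": the same for the moment, N m; "opening": opening from 0.0 (shut) to 1.0 (fully open); "finger_force": force on a finger pad.
Only numpy, scipy, OpenCV 4.12 (cv2) and the standard library are available. Lean on these libraries where they do the work, as an engineer would, in place of code of your own. Each camera call takes 0.05 s, during which the arm holds its last target. There are 200 camera calls.

## Working session

There is one attempt and no reset: what is moved stays moved. The work goes in short steps, Python scripts to look and compute and a tool call to move; the robot and the scene stay as the last step left them, time stands still between calls to the robot, and variables do not carry over. Pictures are saved under pics/ and viewed, at most 10 in all, crops included, and the job is handed in when it is done.

Besides the shell and the picture viewer there is one more tool, called after "Emit:" by a JSON object that holds its "method" and its "body", one argument or row to a line. drive_tool: Moves the arm, as the interface text tells. Its arguments: {"type":"object","properties":{"motion":{"type":"array"}},"required":["motion"]}

```bash
mkdir -p pics; cat > h.py <<'E'
import numpy as np,cv2
from scipy.spatial.transform import Rotation as R
from workcell import bot,cams,close_job
def cam(n):
    i=cams.camera_info(n); return i
def pts(n,d):
    i=cams.camera_info(n); h,w=d.shape
    f=h/2/np.tan(np.radians(i['vfov'])/2)
    u,v=np.meshgrid(np.arange(w),np.arange(h))
    P=np.stack([(u-i['cx'])/f*d,(v-i['cy'])/f*d,d],-1)
    o=np.array(i['orientation'],float)
    M=R.from_euler('xyz',o).as_matrix() if o.size==3 else o
    return P@M.T+np.array(i['eye'])
E
python3 - <<'E'
from h import *
for n in('top','side'):
    p,d=cams.snapshot(n); cv2.imwrite(f'pics/{n}0.png',p[...,::-1]); np.save(n+'.npy',d);np.save(n+'p.npy',p)
    print(cam(n)); P=pts(n,d); print(P[210,280],P[350,280],d.min())
print(bot.observe())
E
```

```text
{'vfov': 56.12406402524528, 'cx': 278.0127130900523, 'cy': 198.8824508209712, 'eye': array([506.24981597, -28.16810498, 931.80405039]), 'orientation': array([-3.02674613,  0.04512325, -1.59027881])}
[587.7528858    7.50926847   2.27107809] [267.63753584  13.99459879   0.71115961] 0.0
{'vfov': 49.34137024709944, 'cx': 278.0184391036317, 'cy': 212.7378495421168, 'eye': array([ 306.50946301, -590.51548051,  827.43821582]), 'orientation': array([-2.40333051, -0.00738142, -0.44117895])}
[6.41757189e+02 9.37061624e+01 2.10825451e-01] [ 483.93642714 -237.91383841    3.44530023] 0.0
{'time_s': 0.1, 'joint_positions': array([-1.28649913e+00,  2.07418119e-01,  1.54278221e+00, -9.63572900e-06,
        1.39349337e+00, -1.50510775e-01]), 'qvel': array([ 0.00195853, -0.00207294, -0.00342123,  0.001329  ,  0.00017835,
        0.00045706]), 'effort': array([-8.45201484e-04, -3.84097373e+01, -2.92549789e+01, -2.96336484e-04,
        4.91782499e-03,  7.59951632e-06]), 'tool_pos': array([ 242.00249508, -520.85620176,  230.2082439 ]), 'tcp_rot': array([-3.13951394e+00, -3.05663291e-04,  4.34809365e-01]), 'wrist_force': array([-0.51188313,  0.23847711,  0.60368451]), 'moment': array([-0.01910317, -0.02085804,  0.04474972]), 'finger_force': 0.0, 'opening': 0.9965631301564261}
```

View pics/top0.png

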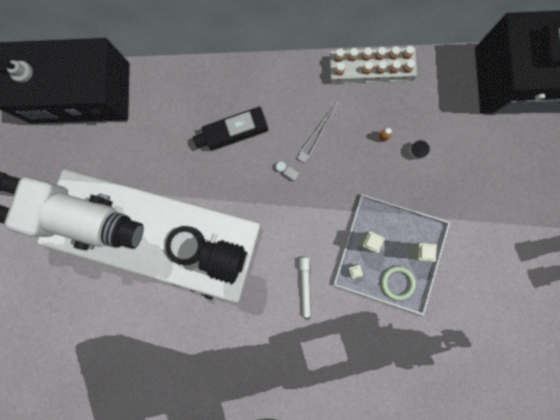

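View pics/side0.png

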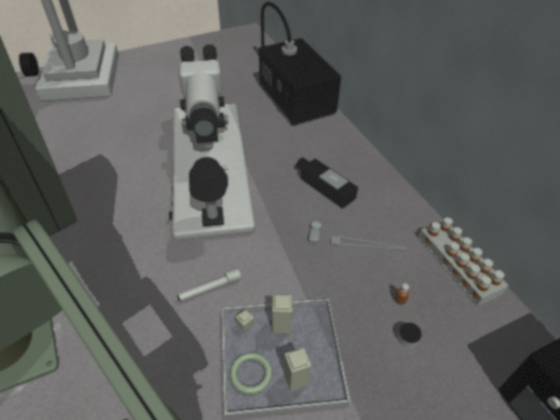

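The top view shows the two tall stones at about (373,242) and (428,252), the short seal at (355,271), the bangle at (398,283), the lens front at (140,235) and the lamp at (208,250). In the side view the stones are at (283,300) and (298,355). Next I measure them using depth.

```bash
cat > m.py <<'E'
from h import *
d=np.load('top.npy'); P=pts('top',d); p=np.load('topp.npy').astype(int)
def comps(m,lo):
    n,l,s,c=cv2.connectedComponentsWithStats(m.astype(np.uint8))
    for i in range(1,n):
        if s[i,4]<lo: continue
        Q=P[l==i]; r=cv2.minAreaRect(Q[:,:2].astype(np.float32))
        print(s[i].tolist(),'med',np.median(Q,0).round(1),'rect',np.round(r[0],1),np.round(r[1],1),round(r[2],1))
X,Y,Z=P[...,0],P[...,1],P[...,2]
box=np.zeros(d.shape,bool); box[190:320,330:455]=1
print('tops');comps(box&(Z>86)&(Z<105),20)
print('short');comps(box&(Z>33)&(Z<48),20)
print('tray');comps(box&(Z>2.5)&(Z<25)|box&(Z>80),200)
sb=np.zeros(d.shape,bool); sb[165:310,35:270]=1
print('plate');comps(sb&(Z>20)&(Z<36),100)
print('stage');comps(sb&(Z>45)&(Z<60),20)
print('high');comps(sb&(Z>100)&(d>0),50)
for c in range(100,250,6): print(c,[(round(float(Z[r,c])),) [0] for r in range(215,275,6)])
E
python3 m.py
```

```text
tops
[363, 231, 22, 21, 282] med [ 509.8 -191.9   92.1] rect [ 509.6 -192.8] [35.6 36.1] 63.9
[418, 243, 19, 18, 297] med [ 487.  -301.    92.2] rect [ 486.5 -302.3] [36.5 35.8] 82.7
short
[411, 243, 3, 16, 29] med [ 488.7 -284.7   40.4] rect [ 487.7 -285. ] [ 1.5 33. ] 86.0
[349, 264, 15, 15, 130] med [ 444.7 -159.7   37. ] rect [ 444.7 -160.1] [25.5 25.6] 17.9
tray
[334, 194, 117, 121, 7624] med [ 481.6 -250.9    5.1] rect [ 500.9 -198.6] [325.3 225.7] 70.8
plate
[38, 169, 223, 133, 9964] med [534.8 289.7  27.3] rect [534.8 318.6] [498.9 198.4] 73.3
stage
[166, 225, 39, 40, 1201] med [510.4 221.8  50.2] rect [510.7 224. ] [85.2 88.7] 70.5
high
[35, 178, 109, 72, 4826] med [560.7 390.4 181.4] rect [563.6 400.2] [234.4 112.1] 73.7
[199, 233, 46, 51, 1565] med [481.4 113.7 178.7] rect [482.5 118.5] [75.4 84.6] 72.8
100 [186, 186, 188, 181, 173, 161, 26, 26, 0, -1]
106 [178, 183, 186, 183, 175, 27, 24, 25, 24, -2]
112 [170, 177, 181, 181, 179, 161, 27, 27, 28, -3]
118 [167, 178, 183, 179, 172, 155, 29, 26, 28, 0]
124 [159, 167, 177, 178, 176, 162, 29, 28, 27, 24]
130 [26, 162, 176, 176
[... 224 characters left out ...]
30, 27, 29, 26, 28, 25, 27, 27, 30]
166 [25, 28, 25, 28, 28, 50, 51, 26, 29, 28]
172 [28, 30, 28, 49, 49, 52, 51, 47, 29, 26]
178 [29, 28, 49, 52, 49, 51, 52, 51, 49, 28]
184 [28, 27, 51, 52, 53, 50, 52, 52, 48, 26]
190 [24, 26, 47, 54, 50, 50, 52, 49, 48, 28]
196 [27, 30, 26, 50, 49, 49, 50, 50, 28, 29]
202 [27, 29, 28, 33, 50, 50, 179, 178, 173, 163]
208 [25, 29, 29, 28, 26, 173, 177, 181, 184, 179]
214 [29, 30, 28, 146, 154, 167, 181, 189, 186, 180]
220 [29, 31, 30, 27, 26, 174, 181, 187, 187, 186]
226 [26, 26, 24, 29, 27, 170, 183, 189, 186, 190]
232 [27, 28, 25, 28, 27, 163, 183, 182, 186, 190]
238 [2, 29, 29, 28, 28, 152, 180, 182, 179, 153]
244 [2, 29, 26, 25, 26, 24, 144, 42, 36, 25]
```

```bash
python3 - <<'E'
import cv2
a=cv2.imread('pics/top0.png')
cv2.imwrite('pics/c1.png',cv2.resize(a[165:310,90:290],None,fx=4,fy=4,interpolation=cv2.INTER_CUBIC))
E
```

```text
(no output)
```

View pics/c1.png

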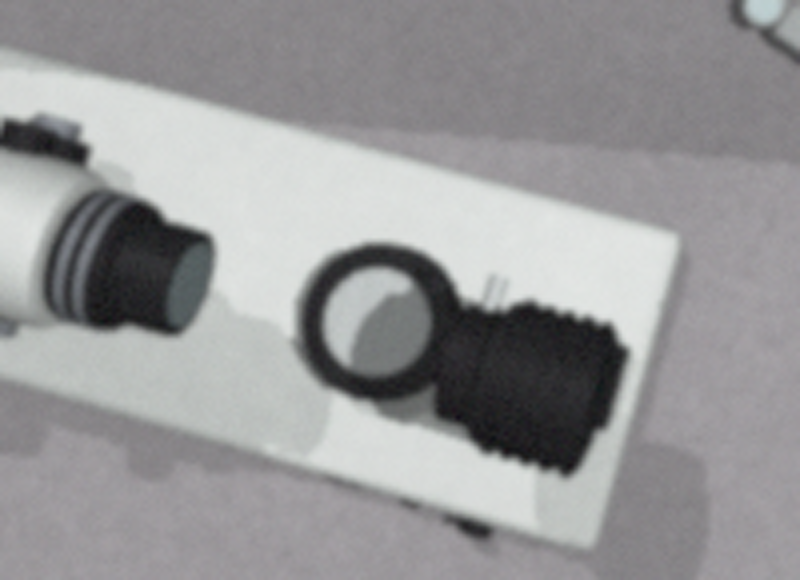

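The crop shows the lens front at about crop (190,285) and the stage ring at (380,320), with the lamp just beyond it at (450,350). Next I refine the scope axis and check the stones in the side view.

```bash
cat > m2.py <<'E'
from h import *
C=[]
for n in('top','side'):
    d=np.load(n+'.npy'); P=pts(n,d); C.append(P[d>0]); 
    Z=P[...,2]
    for c in((509.6,-192.8),(486.5,-302.3)):
        m=(np.hypot(P[...,0]-c[0],P[...,1]-c[1])<32)&(Z>30)&(Z<105)
        Q=P[m]; t=Q[Q[:,2]>89.5]; r=cv2.minAreaRect(Q[:,:2].astype(np.float32)); r2=cv2.minAreaRect(t[:,:2].astype(np.float32))
        print(n,'seal',np.round(r[0],1),np.round(r[1],1),round(r[2],1),'top',len(t),np.round(r2[0],1),np.round(r2[1],1),round(r2[2],1),np.median(t[:,2]))
for Q,n in zip(C,('top','side')):
  for a in (72.5,73.5,74.5):
    y=np.array([np.cos(np.radians(a)),np.sin(np.radians(a))]); x=np.array([y[1],-y[0]])
    D=Q[:,:2]-[506.5,222.8]; u=D@x; v=D@y; z=Q[:,2]
    b=(abs(u)<110)&(v>-160)&(v<360)
    def ext(lo,hi,zl,zh,w=110):
        m=b&(v>lo)&(v<hi)&(z>zl)&(z<zh)&(abs(u)<w); return np.percentile(u[m],[1,99]).round(1),int(m.sum())
    print(n,a,'plate L',ext(70,120,20,36),'R',ext(-130,-60,20,36),'pod',ext(120,220,150,200),'lens',ext(72,98,155,200),'lamp',ext(-140,-75,155,200))
    m=b&(z>140)&(abs(u)<40); print('  lens front v',np.percentile(v[m&(v>20)],[.2,1,3]).round(1),'lamp front',np.percentile(v[m&(v<-20)],[97,99,99.8]).round(1),'lamp back',np.percentile(v[m&(v<-20)],[1,]).round(1))
    m=b&(z>20)&(z<36)&(abs(u)<85); print('  plate v',np.percentile(v[m],[.2,99.8]).round(1))
    m=b&(z>46)&(z<58)&(abs(v)<55)&(abs(u)<50); print('  stage u',np.percentile(u[m],[.5,99.5]).round(1),'v',np.percentile(v[m],[.5,99.5]).round(1))
E
python3 m2.py
```

```text
top seal [ 509.7 -192.5] [36.1 36.2] 64.1 top 201 [ 509.8 -191.9] [33.2 34.9] 63.2 93.20053149347189
top seal [ 486.4 -302.3] [37.2 35.7] 84.2 top 208 [ 485.5 -301.9] [34.9 33. ] 86.6 93.27390057947383
side seal [ 509.2 -193.4] [37.1 35.7] 64.4 top 267 [ 508.3 -193.3] [33.8 33.7] 64.6 93.84225840169108
side seal [ 485.8 -302.7] [37.4 36.5] 83.9 top 329 [ 486.6 -302.5] [34.9 34. ] 83.6 94.15161600030183
top 72.5 plate L (array([-89.3,  95.2]), 1604) R (array([-94.4,  98.7]), 1365) pod (array([-50.9,  54.1]), 2314) lens (array([-24.2,  29.2]), 359) lamp (array([-30.8,  42.8]), 1214)
  lens front v [69.4 70.1 71.4] lamp front [-72.3 -70.6 -69.4] lamp back [-144.2]
  plate v [-148.7  345.3]
  stage u [-38.8  46.2] v [-39.6  43. ]
top 73.5 plate L (array([-87.6,  96.8]), 1608) R (array([-95.9,  96.9]), 1362) pod (array([-48.,  57.]), 2314) lens (array([-22.6,  30.6]), 359) lamp (array([-33.,  41.]), 1214)
  lens front v [69.4 70.1 71.2] lamp front [-72.7 -70.7 -69.6] lamp back [-144.2]
  plate v [-148.7  344.9]
  stage u [-38.9  46.4] v [-39.5  42.9]
top 74.5 plate L (array([-86.1,  98.3]
[... 567 characters left out ...]
9.4  341.8]
  stage u [43.7 48.5] v [-15.6  14.1]
side 73.5 plate L (array([-86.7,  97.9]), 668) R (array([-94.1,  96.6]), 1343) pod (array([-48.2,  58.1]), 921) lens (array([-20.3,  30.5]), 201) lamp (array([-34.7,  42.2]), 637)
  lens front v [68.  69.7 70.8] lamp front [-73.6 -70.4 -68.2] lamp back [-145.]
  plate v [-149.4  340.9]
  stage u [43.6 48.5] v [-16.4  13.3]
side 74.5 plate L (array([-85. ,  99.4]), 664) R (array([-95.5,  95. ]), 1338) pod (array([-45.2,  61. ]), 920) lens (array([-18.9,  32.1]), 198) lamp (array([-36.7,  40.4]), 633)
  lens front v [68.1 69.5 70.7] lamp front [-74.  -70.4 -68.1] lamp back [-145.2]
  plate v [-149.9  340.2]
  stage u [43.5 48.4] v [-17.2  12.6]
```

Emit:
{"method": "drive_tool", "body": {
  "motion": [
    [1, [0.3, 0.3, 0], 0.06],
    [1, [0.6, 0.6, 0], 0.12],
    [1, [1, 0.9, 0], 0.18],
    [1, [1, 0.9, 0], 0.24],
    [1, [1, 0.9, 0], 0.3],
    [1, [1, 0.9, 0], 0.36],
    [1, [1, 0.9, 0], 0.42],
    [1, [1, 0.9, 0], 0.49],
    [1, [1, 0.9, 0], 0.49]
  ]
}}

```text
time_s: 0.85
tool_pos: [342.1, -431.0, 230.6]
tcp_rot: [-3.141, -0.001, 1.466]
wrist_force: [-0.4, 0.5, 0.1]
opening: 1.0
finger_force: 0.0
```

Emit:
{"method": "drive_tool", "body": {
  "motion": [
    [1, [0.3, 0.3, 0], 0],
    [1, [0.6, 0.6, 0], 0],
    [1, [1, 0.9, 0], 0],
    [1, [1, 0.9, 0], 0],
    [1, [1, 0.9, 0], 0]
  ]
}}

```text
time_s: 1.27
tool_pos: [443.9, -339.2, 230.7]
tcp_rot: [-3.141, -0.001, 1.466]
wrist_force: [-0.2, 0.3, -0.0]
opening: 1.002
finger_force: 0.0
```

Emit:
{"method": "drive_tool", "body": {
  "motion": [
    [1, [0.25, 0.25, 0], 0],
    [1, [0.44, 0.392, 0], 0],
    [1, [0.44, 0.392, 0], 0],
    [1, [0.44, 0.392, 0], 0],
    [1, [0.44, 0.392, 0], 0]
  ]
}}

```text
time_s: 1.68
tool_pos: [485.1, -303.3, 230.9]
tcp_rot: [-3.14, 0.0, 1.46]
wrist_force: [-0.2, -0.3, -0.3]
opening: 0.996
finger_force: 0.0
```

Emit:
{"method": "drive_tool", "body": {
  "motion": [
    [1, [0, 0, -0.25], 0],
    [1, [0, 0, -0.5], 0],
    [1, [0, 0, -0.75], 0],
    [1, [0, 0, -1], 0],
    [1, [0, 0, -1], 0]
  ]
}}

```text
time_s: 2.1
tool_pos: [481.3, -300.7, 125.4]
tcp_rot: [-3.131, -0.006, 1.459]
wrist_force: [-1.3, 0.9, -1.0]
opening: 1.0
finger_force: 0.0
```

Emit:
{"method": "drive_tool", "body": {
  "motion": [
    [1, [0.01, 0.01, -0.2], 0],
    [1, [0.01, 0.01, -0.4], 0],
    [1, [0.01, 0.01, -0.6], 0],
    [1, [0.01, 0.01, -0.8], 0],
    [1, [0.01, 0.01, -0.8], 0],
    [1, [0.01, 0.01, -0.8], 0]
  ]
}}

```text
time_s: 2.6
tool_pos: [486.3, -301.9, 51.4]
tcp_rot: [-3.14, -0.001, 1.46]
wrist_force: [-0.1, 0.2, 0.2]
opening: 1.003
finger_force: 0.0
```

Emit:
{"method": "drive_tool", "body": {
  "motion": [
    [0.2, [0, 0, 0], 0],
    [0.2, [0, 0, 0], 0],
    [0.2, [0, 0, 0], 0],
    [0, [0, 0, 0], 0],
    [-0.1, [0, 0, 0], 0],
    [-0.2, [0, 0, 0], 0],
    [-0.4, [0, 0, 0], 0],
    [-1, [0, 0, 0], 0],
    [-1, [0, 0, 0], 0],
    [-1, [0, 0, 0], 0],
    [-1, [0, 0, 0], 0],
    [-1, [0, 0, 0], 0]
  ]
}}

```text
time_s: 3.6
tool_pos: [487.2, -301.6, 52.1]
tcp_rot: [-3.141, 0.0, 1.461]
wrist_force: [-3.3, 0.6, 5.0]
opening: 0.412
finger_force: 59.5
```

Emit:
{"method": "drive_tool", "body": {
  "motion": [
    [-1, [0, 0, 0.05], 0],
    [-1, [0, 0, 0.12], 0],
    [-1, [0, 0, 0.2], 0],
    [-1, [0, 0, 0.28], 0],
    [-1, [0, 0, 0.35], 0],
    [-1, [0, 0, 0.4], 0],
    [-1, [0, 0, 0.4], 0],
    [-1, [0, 0, 0.4], 0],
    [-1, [0, 0, 0.4], 0],
    [-1, [0, 0, 0.4], 0],
    [-1, [0, 0, 0.4], 0]
  ]
}}

```text
time_s: 4.52
tool_pos: [486.8, -301.0, 90.7]
tcp_rot: [-3.141, -0.001, 1.461]
wrist_force: [0.1, 0.1, -3.3]
opening: 0.417
finger_force: 59.8
```

Emit:
{"method": "drive_tool", "body": {
  "motion": [
    [-1, [0, 0, 0], 0],
    [-1, [0, 0, 0], 0]
  ]
}}

```text
time_s: 4.68
tool_pos: [487.0, -301.2, 90.9]
tcp_rot: [-3.141, -0.0, 1.461]
wrist_force: [0.4, 0.4, -2.3]
opening: 0.415
finger_force: 59.8
```

Emit:
{"method": "drive_tool", "body": {
  "motion": [
    [-1, [0, 0, 0], 0],
    [-1, [0, 0, 0], 0]
  ]
}}

```text
time_s: 4.85
tool_pos: [487.2, -301.3, 91.2]
tcp_rot: [-3.141, -0.0, 1.461]
wrist_force: [0.4, 0.2, -2.2]
opening: 0.41
finger_force: 59.8
```

```bash
python3 - <<'E'
from h import *
p,d=cams.snapshot('side'); cv2.imwrite('pics/s1.png',cv2.resize(p[220:420,180:400,::-1],None,fx=2.9,fy=2.9))
print(bot.observe())
E
```

```text
{'time_s': 4.9, 'joint_positions': array([-7.04944649e-01,  3.53721038e-01,  1.66774319e+00,  2.57773071e-07,
        1.12020671e+00, -5.95184042e-01]), 'qvel': array([-1.03891263e-03, -1.08973125e-03, -6.54493593e-05, -1.27101803e-03,
        3.11321406e-04, -3.78159293e-04]), 'effort': array([-8.15273561e-04, -4.16986370e+01, -2.59883648e+01,  3.37499814e-04,
        4.43170298e-03,  2.30475445e-05]), 'tool_pos': array([ 487.18882906, -301.31295024,   91.21716373]), 'tcp_rot': array([-3.14152796e+00, -4.40836266e-05,  1.46103561e+00]), 'wrist_force': array([ 0.5918578 ,  0.38219971, -2.55381807]), 'moment': array([ 0.03853187, -0.01126197, -0.01498614]), 'finger_force': 59.815247654914856, 'opening': 0.41433064890035065}
```

View pics/s1.png

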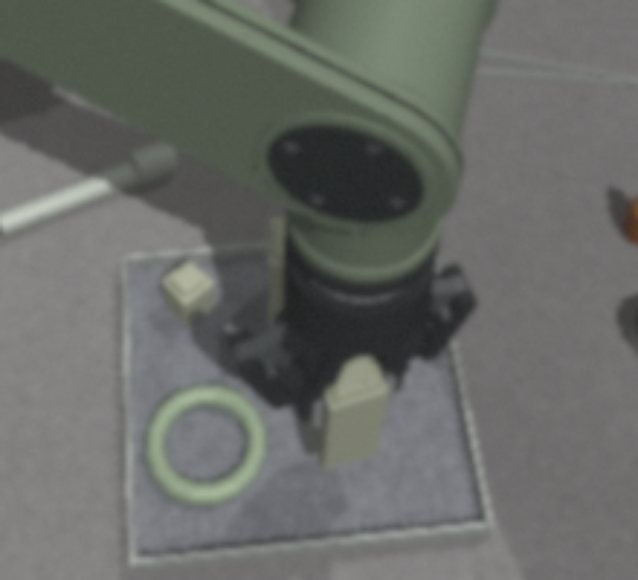

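The crop shows the stone at (355,410) hanging upright in the fingers, with the other stone standing behind it. It weighs about 2.4 N, which points to the lighter one. I set it back down.

Emit:
{"method": "drive_tool", "body": {
  "motion": [
    [-1, [0, 0, -0.08], 0],
    [-1, [0, 0, -0.16], 0],
    [-1, [0, 0, -0.24], 0],
    [-1, [0, 0, -0.31], 0],
    [-1, [0, 0, -0.35], 0],
    [-1, [0, 0, -0.37], 0],
    [-1, [0, 0, -0.38], 0],
    [-1, [0, 0, -0.39], 0],
    [-1, [0, 0, -0.395], 0],
    [-1, [0, 0, -0.395], 0],
    [-1, [0, 0, -0.395], 0]
  ]
}}

```text
time_s: 5.82
tool_pos: [487.5, -301.6, 52.2]
tcp_rot: [3.141, 0.001, 1.461]
wrist_force: [0.1, -0.2, -2.1]
opening: 0.414
finger_force: 59.9
```

Emit:
{"method": "drive_tool", "body": {
  "motion": [
    [-1, [0, 0, -0.005], 0],
    [-1, [0, 0, -0.01], 0],
    [-1, [0, 0, -0.01], 0],
    [-1, [0, 0, -0.01], 0]
  ]
}}

```text
time_s: 6.15
tool_pos: [487.5, -301.7, 52.1]
tcp_rot: [3.141, 0.001, 1.461]
wrist_force: [-2.6, 1.6, 6.0]
opening: 0.417
finger_force: 60.6
```

Touched down at 6 N. I release gently and rise.

Emit:
{"method": "drive_tool", "body": {
  "motion": [
    [-0.1, [0, 0, 0.005], 0],
    [0, [0, 0, 0.005], 0],
    [0.1, [0, 0, 0.005], 0],
    [0.3, [0, 0, 0.005], 0],
    [0.6, [0, 0, 0.005], 0],
    [1, [0, 0, 0.005], 0],
    [1, [0, 0, 0.005], 0],
    [1, [0, 0, 0.005], 0],
    [1, [0, 0, 0.005], 0],
    [1, [0, 0, 0.005], 0]
  ]
}}

```text
time_s: 6.98
tool_pos: [487.2, -301.3, 51.2]
tcp_rot: [-3.142, -0.0, 1.461]
wrist_force: [-0.1, -0.2, 0.1]
opening: 0.995
finger_force: 0.0
```

Emit:
{"method": "drive_tool", "body": {
  "motion": [
    [1, [0, 0, 0.1], 0],
    [1, [0, 0, 0.25], 0],
    [1, [0, 0, 0.5], 0],
    [1, [0, 0, 0.75], 0],
    [1, [0, 0, 0.9], 0],
    [1, [0, 0, 0.9], 0],
    [1, [0, 0, 0.9], 0],
    [1, [0, 0, 0.9], 0]
  ]
}}

```text
time_s: 7.65
tool_pos: [486.5, -300.8, 140.4]
tcp_rot: [-3.14, -0.001, 1.461]
wrist_force: [-0.7, 0.5, -0.4]
opening: 1.0
finger_force: 0.0
```

```bash
python3 - <<'E'
from h import *
p,d=cams.snapshot('side'); cv2.imwrite('pics/s2.png',cv2.resize(p[220:420,180:400,::-1],None,fx=2.9,fy=2.9))
print(bot.observe()['tool_pos'])
E
```

```text
[ 486.19200637 -300.46056326  139.75320656]
```

View pics/s2.png

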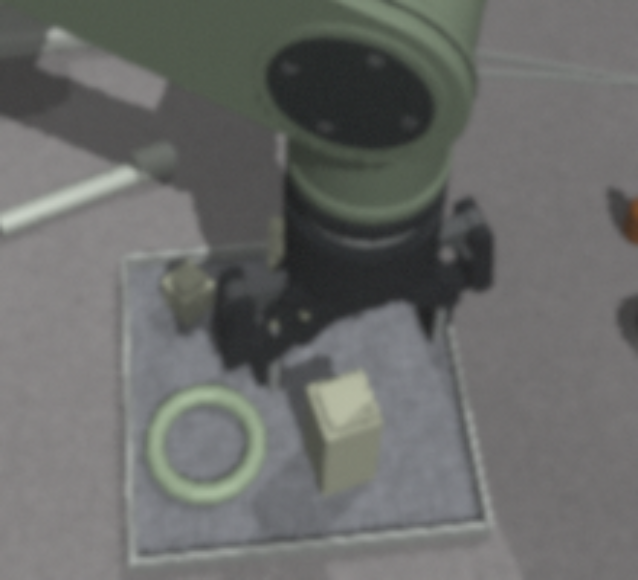

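The released stone stands upright at about (343,430), and the bystanders haven't moved. Next is the other stone.

Emit:
{"method": "drive_tool", "body": {
  "motion": [
    [1, [0.05, 0.25, 0], -0.05],
    [1, [0.1, 0.5, 0], -0.1],
    [1, [0.15, 0.75, 0], -0.164],
    [1, [0.22, 1, 0], -0.164],
    [1, [0.22, 1, 0], -0.164]
  ]
}}

```text
time_s: 8.12
tool_pos: [508.4, -196.5, 139.0]
tcp_rot: [-3.136, -0.003, 1.121]
wrist_force: [-0.3, -0.2, -0.3]
opening: 0.998
finger_force: 0.0
```

Emit:
{"method": "drive_tool", "body": {
  "motion": [
    [1, [0, 0.083, 0], 0],
    [1, [0, 0.083, 0], 0],
    [1, [0, 0.083, -0.2], 0],
    [1, [0, 0.083, -0.4], 0],
    [1, [0, 0.083, -0.6], 0],
    [1, [0, 0.083, -0.8], 0],
    [1, [0, 0.083, -0.91], 0],
    [1, [0, 0.083, -0.91], 0],
    [1, [0, 0.083, -0.91], 0],
    [1, [0, 0.083, -0.91], 0]
  ]
}}

```text
time_s: 8.95
tool_pos: [510.0, -193.9, 51.3]
tcp_rot: [3.14, 0.0, 1.117]
wrist_force: [0.4, 0.4, -0.0]
opening: 1.003
finger_force: 0.0
```

Emit:
{"method": "drive_tool", "body": {
  "motion": [
    [0.2, [0, 0, 0], 0],
    [0.2, [0, 0, 0], 0],
    [0.2, [0, 0, 0], 0],
    [0, [0, 0, 0], 0],
    [-0.1, [0, 0, 0], 0],
    [-0.2, [0, 0, 0], 0],
    [-0.4, [0, 0, 0], 0],
    [-1, [0, 0, 0], 0],
    [-1, [0, 0, 0], 0],
    [-1, [0, 0, 0], 0],
    [-1, [0, 0, 0], 0],
    [-1, [0, 0, 0], 0]
  ]
}}

```text
time_s: 9.95
tool_pos: [508.6, -192.6, 50.6]
tcp_rot: [-3.14, 0.0, 1.118]
wrist_force: [-3.5, 1.7, 5.5]
opening: 0.417
finger_force: 59.8
```

Emit:
{"method": "drive_tool", "body": {
  "motion": [
    [-1, [0, 0, 0.05], 0],
    [-1, [0, 0, 0.12], 0],
    [-1, [0, 0, 0.2], 0],
    [-1, [0, 0, 0.28], 0],
    [-1, [0, 0, 0.35], 0],
    [-1, [0, 0, 0.4], 0],
    [-1, [0, 0, 0.4], 0],
    [-1, [0, 0, 0.4], 0],
    [-1, [0, 0, 0.4], 0],
    [-1, [0, 0, 0.4], 0],
    [-1, [0, 0, 0.4], 0],
    [-1, [0, 0, 0.4], 0]
  ]
}}

```text
time_s: 10.95
tool_pos: [508.9, -192.8, 89.8]
tcp_rot: [-3.141, -0.0, 1.118]
wrist_force: [0.5, 0.2, -4.6]
opening: 0.418
finger_force: 60.1
```

Emit:
{"method": "drive_tool", "body": {
  "motion": [
    [-1, [0, 0, 0], 0],
    [-1, [0, 0, 0], 0]
  ]
}}

```text
time_s: 11.12
tool_pos: [509.1, -192.9, 90.1]
tcp_rot: [-3.141, -0.0, 1.118]
wrist_force: [-0.1, 0.4, -4.7]
opening: 0.413
finger_force: 60.1
```

The second stone weighs about 4.7 N against 2.4 N, so it is the heavier one. I carry it up and over to the microscope.

Emit:
{"method": "drive_tool", "body": {
  "motion": [
    [-1, [0, 0, 0.06], 0],
    [-1, [0, 0, 0.18], 0],
    [-1, [0, 0, 0.34], 0],
    [-1, [0, 0, 0.5], 0],
    [-1, [0, 0, 0.66], 0],
    [-1, [0, 0, 0.82], 0],
    [-1, [0, 0, 0.95], 0],
    [-1, [0, 0, 1], 0]
  ]
}}

```text
time_s: 11.78
tool_pos: [510.9, -194.0, 194.3]
tcp_rot: [3.135, 0.0, 1.118]
wrist_force: [0.9, -0.0, -4.4]
opening: 0.416
finger_force: 60.3
```

Emit:
{"method": "drive_tool", "body": {
  "motion": [
    [-1, [0, 0, 0.1], 0],
    [-1, [0, 0, 0.25], 0],
    [-1, [0, 0, 0.42], 0],
    [-1, [0, 0, 0.6], 0],
    [-1, [0, 0, 0.75], 0],
    [-1, [0, 0, 0.83], 0],
    [-1, [0, 0, 0.85], 0],
    [-1, [0, 0, 0.85], 0]
  ]
}}

```text
time_s: 12.45
tool_pos: [509.2, -193.0, 275.6]
tcp_rot: [3.141, 0.0, 1.118]
wrist_force: [0.2, -0.6, -4.7]
opening: 0.417
finger_force: 60.3
```

Emit:
{"method": "drive_tool", "body": {
  "motion": [
    [-1, [0, 0.05, 0], 0.01],
    [-1, [0, 0.15, 0], 0.02],
    [-1, [0, 0.3, 0], 0.03],
    [-1, [0, 0.47, 0], 0.04],
    [-1, [0, 0.65, 0], 0.05],
    [-1, [0, 0.83, 0], 0.065],
    [-1, [0, 1, 0], 0.077]
  ]
}}

```text
time_s: 13.03
tool_pos: [508.2, -90.8, 273.9]
tcp_rot: [-3.139, -0.001, 1.282]
wrist_force: [0.3, 0.4, -4.4]
opening: 0.41
finger_force: 60.3
```

Emit:
{"method": "drive_tool", "body": {
  "motion": [
    [-1, [0, 0.17, 0], 0],
    [-1, [0, 0.34, 0], 0],
    [-1, [0, 0.51, 0], 0],
    [-1, [0, 0.68, 0], 0],
    [-1, [0, 0.85, 0], 0],
    [-1, [0, 1, 0], 0]
  ]
}}

```text
time_s: 13.53
tool_pos: [508.0, 9.1, 274.0]
tcp_rot: [-3.139, -0.0, 1.281]
wrist_force: [0.3, -0.5, -3.9]
opening: 0.417
finger_force: 60.3
```

Emit:
{"method": "drive_tool", "body": {
  "motion": [
    [-1, [0, 0.17, 0], 0],
    [-1, [0, 0.34, 0], 0],
    [-1, [0, 0.51, 0], 0],
    [-1, [0, 0.68, 0], 0],
    [-1, [0, 0.85, 0], 0],
    [-1, [0, 1, 0], 0]
  ]
}}

```text
time_s: 14.03
tool_pos: [507.8, 109.0, 273.9]
tcp_rot: [-3.139, 0.0, 1.281]
wrist_force: [0.6, -0.2, -4.6]
opening: 0.418
finger_force: 60.3
```

Emit:
{"method": "drive_tool", "body": {
  "motion": [
    [-1, [0, 0.15, 0], 0],
    [-1, [0, 0.3, 0], 0],
    [-1, [0, 0.45, 0], 0],
    [-1, [0, 0.6, 0], 0],
    [-1, [0, 0.75, 0], 0],
    [-1, [0, 0.87, 0], 0],
    [-1, [0, 0.95, 0], 0],
    [-1, [0, 1, 0], 0],
    [-1, [0, 1, 0], 0],
    [-1, [0, 1, 0], 0]
  ]
}}

```text
time_s: 14.87
tool_pos: [509.0, 206.8, 275.1]
tcp_rot: [-3.141, 0.001, 1.279]
wrist_force: [0.2, 0.3, -5.0]
opening: 0.409
finger_force: 60.3
```

Emit:
{"method": "drive_tool", "body": {
  "motion": [
    [-1, [0.01, 0.07, 0], 0],
    [-1, [0.01, 0.15, 0], 0],
    [-1, [0.01, 0.15, 0], 0],
    [-1, [0.01, 0.15, 0], 0]
  ]
}}

```text
time_s: 15.2
tool_pos: [510.2, 222.2, 275.3]
tcp_rot: [3.142, 0.0, 1.279]
wrist_force: [0.2, -0.4, -4.2]
opening: 0.414
finger_force: 60.3
```

```bash
python3 - <<'E'
from h import *
p,d=cams.snapshot('side'); P=pts('side',d)
m=(np.hypot(P[...,0]-510,P[...,1]-221)<60)&(P[...,2]>215)&(P[...,2]<265)
Q=P[m]; print(len(Q),np.percentile(Q,[2,50,98],axis=0).round(1), bot.observe()['tool_pos'])
cv2.imwrite('pics/s3.png',cv2.resize(p[:260,100:360,::-1],None,fx=2.3,fy=2.3))
E
```

```text
238 [[490.9 200.7 230.6]
 [507.2 206.  247.8]
 [524.2 212.8 264. ]] [510.2365989  221.94389455 275.27953419]
```

View pics/s3.png

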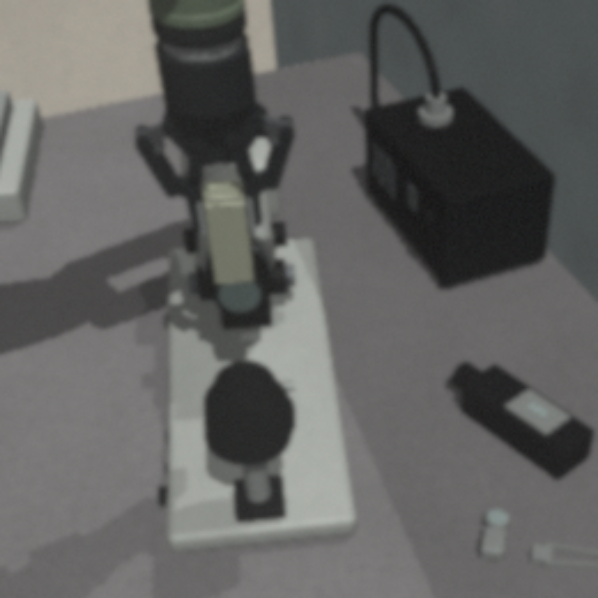

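The stone hangs upright at crop (230,235) above the gap, between the lens (240,295) and the lamp (248,410). Its centre measures about (512,223), which is within 3 mm of the focus. I lower it.

Emit:
{"method": "drive_tool", "body": {
  "motion": [
    [-1, [0, 0, -0.03], 0],
    [-1, [0, -0.01, -0.1], 0],
    [-1, [0, -0.01, -0.2], 0],
    [-1, [0, -0.01, -0.3], 0],
    [-1, [0, -0.01, -0.4], 0],
    [-1, [0, -0.01, -0.5], 0],
    [-1, [0, -0.01, -0.6], 0],
    [-1, [0, -0.01, -0.7], 0],
    [-1, [0, -0.01, -0.8], 0],
    [-1, [0, -0.01, -0.9], 0],
    [-1, [0, -0.01, -0.97], 0],
    [-1, [0, -0.01, -1], 0]
  ]
}}

```text
time_s: 16.25
tool_pos: [509.3, 220.8, 173.5]
tcp_rot: [-3.139, 0.001, 1.279]
wrist_force: [0.1, -1.0, -4.3]
opening: 0.417
finger_force: 60.3
```

Emit:
{"method": "drive_tool", "body": {
  "motion": [
    [-1, [0, 0, -0.02], 0],
    [-1, [0, 0, -0.04], 0],
    [-1, [0, 0, -0.04], 0],
    [-1, [0, 0, -0.04], 0],
    [-1, [0, 0, -0.04], 0],
    [-1, [0, 0, -0.04], 0],
    [-1, [0, 0, -0.04], 0],
    [-1, [0, 0, -0.04], 0]
  ]
}}

```text
time_s: 16.92
tool_pos: [510.3, 221.0, 171.5]
tcp_rot: [3.141, -0.0, 1.279]
wrist_force: [-0.6, -0.0, -5.5]
opening: 0.417
finger_force: 60.3
```

```bash
python3 - <<'E'
from h import *
p,d=cams.snapshot('side'); P=pts('side',d)
cv2.imwrite('pics/s4.png',cv2.resize(p[60:410,130:410,::-1],None,fx=1.7,fy=1.7))
m=(np.hypot(P[...,0]-510,P[...,1]-221)<40)&(P[...,2]>110)&(P[...,2]<165)
print(np.percentile(P[m],[2,50,98],axis=0).round(1))
p,d=cams.snapshot('top'); P=pts('top',d)
m=(np.hypot(P[...,0]-486,P[...,1]+302)<45)&(P[...,2]>30)
r=cv2.minAreaRect(P[m][:,:2].astype(np.float32)); print(r)
print(bot.observe())
E
```

```text
[[490.9 198.7 131.6]
 [509.  204.5 150.1]
 [524.9 211.9 164. ]]
((487.9952087402344, -302.5137023925781), (36.90629959106445, 35.84972381591797), 84.51013946533203)
{'time_s': 17.0167, 'joint_positions': array([2.53081541e-01, 2.22914992e-01, 1.65127370e+00, 6.41636506e-06,
       1.26728331e+00, 5.45048035e-01]), 'qvel': array([-3.39791320e-05,  3.06119816e-03,  2.49690463e-03,  1.34071446e-04,
        6.84445908e-04,  1.32625988e-04]), 'effort': array([-2.33346100e-04, -3.98220026e+01, -2.95611495e+01,  6.44628686e-03,
       -4.27156934e-03,  2.20358021e-05]), 'tool_pos': array([510.21423387, 220.99337057, 171.37952941]), 'tcp_rot': array([ 3.14149266e+00, -6.77862582e-05,  1.27882792e+00]), 'wrist_force': array([ 0.2724447 , -0.54077743, -4.89614385]), 'moment': array([-0.03211216,  0.01315902, -0.00085424]), 'finger_force': 60.28709292411804, 'opening': 0.4153527724236859}
```

View pics/s4.png

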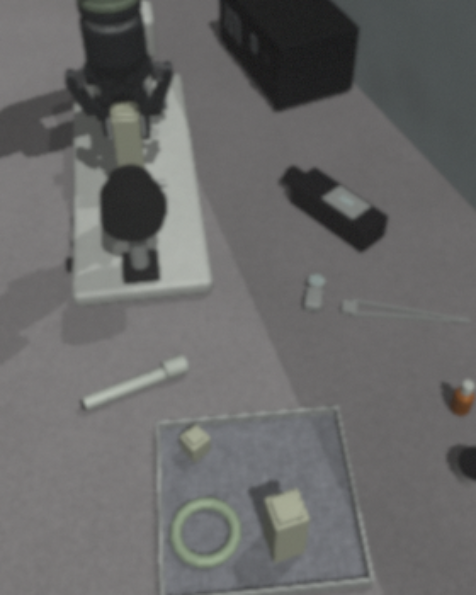

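The heavier stone is held in the gap at (125,135). The lighter one stands in the tray at (287,525), and nothing else has moved.

```bash
python3 -c "
from workcell import close_job
print(close_job())"
```

```text
the job is handed in; nothing more can be done
None
```

I handed in the job with the heavier stone (about 4.7 N) held still and upright at the microscope's midway point, and the lighter one (about 2.4 N) standing released in the tray; the hand-in returned no verdict.

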